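# Warm the skimmer under the splash guard

## Robot

A 6-joint arm with a two-finger parallel gripper is mounted at the origin on a cart in front of the work surface, level with it; the furniture and walls round the work are solid. World frame = base frame: x ahead of the robot, y to its left, z up, the work surface at z = 0. Lengths are in m, angles in rad, forces in N, time in s.
With the tool pointing down it reaches from about 0.25 to 0.725 m from the base axis. Payload 4 kg.
Tool frame: the origin (TCP) lies midway between the tips of the shut fingers; the grasp point (between the pads) lies 19 mm behind it; x points along the fingers, y is the direction in which the jaws open and shut, and the axes are right-handed (so a half turn about x gives the same grasp; the last joint's range is limited). The gripper opens to 85 mm and grips with 20 to 120 N. Pads are 22 mm wide; open, the fingers measure 114 mm over their backs; the gripper's body (76 mm by 85 mm) begins 54 mm behind the grasp point. The pads swing forward as they close: fully open they stand 13 mm farther back than shut.
Start: joints at [-1.325, 0.241, 0.005, 1.335, 0, 1.571], TCP at [0.122, -0.485, 0.231] pointing down, gripper open.
Joint ranges: [-2.72, 2.72], [-1.05, 1.87], [-1.09, 1.28], [-1.99, 2.15], [-1.42, 1.44], [-3.14, 3.14]. Speed limits (rad/s): [2.79, 2.79, 3.14, 3.14, 3.14, 3.14].

## Interface

Orientations are given as a unit quaternion [x, y, z, w].
In Python, from workcell import * gives the robot as it stands.
- The arm moves only by the tool play_rows, never from a script. Its argument "plan" is a list of rows, each a list of 7 numbers: the shift along the tool's x, y, z in mm, then the turn, a rotation vector about the tool's x, y, z in rad, then the closure, from -1 (fully open) to 1 (shut). In form: [[x, y, z, rx, ry, rz, grip], ...]. A call has 1 to 20 rows; each row shifts and turns the commanded pose from where the row before left it, along the tool's axes as they then stand; what a row does not reach is not made up. A row lasts 1/12 s, in which the tool goes at most 41.7 mm and 7.16 degrees, less where a joint would pass 70% of its speed; a pose out of reach is approached as far as the arm can. A call with a gripper value outside its range is refused whole. The fingers move at their own pace and stop on an object; the grip force is fixed at half the most. Time passes only in rows, so rows that do not move let the fingers close. It gives the time, the measured TCP pose, the force and the opening at its end, in the units of the state.
- get_obs(): the state, without advancing time (a new reading comes with each control period).
- camera(name): name is "side" or "top"; returns a dict with "frame" (480x640x3 uint8, red, green, blue), "depth" (480x640 float32, m along the optical axis (not along the pixel's ray), 0 where there is no reading), "fx", "fy", "cx", "cy" (pixels), "camera_from_world" (4x4, takes a point from world to camera coordinates). Camera axes: x right, y up, looking along -z (the intrinsics and any distortion apply to the point x, -y, -z); pixel columns grow to the right and rows downward; lengths in m; the calibration is good to about 2 mm. A picture is of the moment at which its call begins.
- job_done(): hands the job in, once; it reports no verdict.
Trained networks look in a picture, given as the dict that the camera call returned (one of the last four; its "shot" number tells which), for a name from the list of things; names that differ only in an ending like _2 or _b are one class to them, and where a whole thing is asked for, a point or a joint stands for the part that bears it (a point fixed in the world has none). Each returns a list of dicts, best first, with "confidence" (0 to 1); they miss things now and then, are a little off and sometimes report something else, mostly with a low value. They report only what shows in the picture. A call takes as long as a camera call.
- search_frame(thing, picture): "centre" ([x, y, z] in m, in world coordinates, good to about 4 mm: the middle of the surface that is visible of it).
- pinpoint(thing, picture): "centre" ([x, y, z] in m, in world coordinates, good to about 4 mm: a listed point, or the origin of a listed thing).
The state is a dict: "clock": time; "joint_pos": joint angles; "joint_vel": joint speeds; "tau": joint torques, N m; "eef_pos": TCP position; "tool_rot": TCP orientation; "ft_force": force on the tool from outside, world axes, zero at the start; "ft_torque": the same for the moment, N m; "grip_width": finger opening in m.
Only numpy, scipy, OpenCV 4.12 (cv2) and the standard library are available. Lean on these libraries where they do the work, as an engineer would, in place of code of your own. Each camera call takes 0.05 s, during which the arm holds its last target. There are 200 camera calls.

## Task

The dip-solder station is heating up and the dross skimmer has to warm with it before it may go in. Slide the hatch of the splash guard fully open, take the skimmer by its wooden grip, tip it and pass its bowl in through the hatch, and finish still holding it there: the bowl inside the guard, over the middle of the pan and about 4 cm above the solder, clear of pan and guard. Never let the skimmer touch the pan or the solder, do not press against the guard, and leave the spool, bottle, jar and timer where they stand.

Things in the scene. Friction and masses are not known exactly. Their poses are not given: they have to be found in the camera images.
- dip_station: Grey bench-top dip-solder station, 198 x 198 mm, fixed. Origin: centre of its underside on the bench top; x to its back, y to its left, z up (control panel on -x). Housing to z = 41 mm; on it an iron pan, enclosed by a splash guard with clear walls, 194 mm square outside. The guard's flat top: underside z = 123, upper side 127 mm; two low hatch rails on it along y, top z = 138 mm.
- hatchway (a point): Centre of the hatchway, the hole under the hatch, in the top's upper side (station x = 0, y = -45, z = 127 mm; axes as the station's). Free opening 84 mm along y, 114 mm along x. Only this right half of the top opens; the other half (station y = -3 to +97 mm) is a fixed clear pane, so the skimmer must go in sloping, bowl first, down and towards the station's +y.
- hatch (a joint): Travel in m of the clear sliding hatch (aluminium frame) on the guard's top: 0 = shut, 0.085 = fully open, against its stop. It slides to the station's +y, over the fixed pane, against about 1.2 N of friction, and stays where it is left. Its top face is at station z = 134 mm.
- hatch_bar (a point): Grip point of the hatch's black upright finger bar: 56 mm long along the station's x, 12 mm thick along y, standing from station z = 134 to 168 mm; this point lies in its middle, 9.5 mm below its top. Moves with the hatch; at hatch = 0 it is at station x = 0, y = -78.5 mm.
- solder_mid (a point): Middle of the solder surface in the pan, at station x = 0, y = 0, z = 54 mm; axes as the station's.
- skimmer: Dross skimmer, loose, about 60 g, 213 mm long: small round pressed bowl (50 mm across, 11 mm deep), thin steel shank 4 mm wide, wooden grip 14 mm wide, 11 mm thick. It lies flat on the bench to the right of the station. Origin: middle of its length, at its underside; its y axis runs along it from grip to bowl, z up. Wooden grip from y = -107 to -37 mm, bowl from y = +56 to +107 mm.
- skimmer_grip (a point): Point in the wooden grip, at skimmer y = -62 mm, 5.5 mm above its underside: a good place to pinch across the grip.
- skimmer_bowl (a point): Centre of the skimmer's bowl, at skimmer y = +81.5 mm, z = 6 mm.
- solder_spool: Bystander: spool of solder wire standing upright, 65 mm across, 46 mm high; origin at the centre of its underside.
- flux_bottle: Bystander: white plastic bottle with a red pointed spout, 53 mm across, 169 mm high; origin at the centre of its underside.
- cot_jar: Bystander: jar with an orange screw lid, 62 mm across, 66 mm high; origin at the centre of its underside.
- timer: Bystander: pale desk timer lying flat, 62 x 68 mm, 21 mm high; origin at the centre of its underside.
- solder_pan: Iron pan, 170 x 170 mm outside, fixed in the station; walls 6 mm thick and 24 mm high (to station z = 68 mm), flat solid solder inside. Origin at the centre of its underside (station z = 44 mm).

How it is judged:
By the outcome, as a careful person would: the job done as asked, in the order asked, and still so for the second after the job is handed in, while the arm keeps its last pose, push and grip.
It also fails if it takes over 54 s, if anything falls off the work surface, if the arm or the gripper's body presses on something with over 40 N, if the wrist force passes 120 N, or if a joint passes its speed limit or range.

## Working session

There is one attempt and no reset: what is moved stays moved. The work goes in short steps, Python scripts to look and compute and a tool call to move; the robot and the scene stay as the last step left them, time stands still between calls to the robot, and variables do not carry over. Pictures are saved under pics/ and viewed, about 8 in all and at most 12, crops included, and the job is handed in when it is done.

Besides the shell and the picture viewer there is one more tool, called after "Request:" as a command line: name --pt "numbers of a row" for each row, then --argument value for the rest. play_rows: Moves the arm, as the interface text tells. Its arguments: {"type":"object","properties":{"plan":{"type":"array","items":{"type":"array","items":{"type":"number"}}}},"required":["plan"]}

```bash
mkdir -p pics; ls
cat > h.py <<'E'
from workcell import *
import numpy as np, cv2
from scipy.spatial.transform import Rotation as R
def px2w(c,u,v,d=None):
    d=c["depth"][int(v),int(u)] if d is None else d
    p=np.array([(u-c["cx"])/c["fx"]*d,-(v-c["cy"])/c["fy"]*d,-d,1])
    return (np.linalg.inv(c["camera_from_world"])@p)[:3]
def w2px(c,p):
    q=c["camera_from_world"]@np.append(p,1); return c["cx"]+c["fx"]*q[0]/-q[2], c["cy"]-c["fy"]*q[1]/-q[2]
def save(c,n): cv2.imwrite("pics/"+n+".png",c["frame"][:,:,::-1])
E
python3 - <<'E'
from h import *
o=get_obs(); print({k:np.round(v,3) for k,v in o.items()})
for n in ("top","side"):
    c=camera(n); save(c,n+"1"); print(n,{k:c[k] for k in c if k not in("frame","depth")})
    for t in ["dip_station","hatchway","hatch_bar","solder_mid","solder_pan","skimmer","skimmer_grip","skimmer_bowl","solder_spool","flux_bottle","cot_jar","timer"]:
        r=pinpoint(t,c); print(t,[(np.round(x["centre"],4),round(x["confidence"],2)) for x in r[:2]])
E
```

```text
pics
{'clock': np.float64(0.0), 'joint_pos': array([-1.325,  0.241,  0.004,  1.335, -0.   ,  1.571]), 'joint_vel': array([-0.   , -0.   ,  0.003,  0.   ,  0.   , -0.001]), 'tau': array([ 1.0000e-03, -3.7233e+01,  2.5240e+01,  1.7000e-02,  0.0000e+00,
       -0.0000e+00]), 'eef_pos': array([ 0.122, -0.484,  0.23 ]), 'tool_rot': array([-0.702, -0.087,  0.702, -0.086]), 'ft_force': array([ 0.191, -0.581, -0.227]), 'ft_torque': array([-0.02 , -0.031,  0.008]), 'grip_width': np.float64(0.085)}
top {'fx': 550.2617088152921, 'fy': 550.2617088152921, 'cx': 317.1278833223373, 'cy': 227.763777643472, 'camera_from_world': array([[-0.01943677, -0.99977167, -0.00887821,  0.00663587],
       [ 0.98565701, -0.02064974,  0.16749281, -0.45083224],
       [-0.1676379 , -0.00549535,  0.98583332, -1.5365457 ],
       [ 0.        ,  0.        ,  0.        ,  1.        ]]), 'shot': 1}
dip_station [(array([0.4406, 0.0146, 0.0037]), 0.71)]
hatchway [(array([ 0.4327, -0.0367,  0.125 ]), 0.79)]
hatch_bar [(array([ 0.4304, -0.0531,  0.1569]), 0.89)]
solder_mid []
solder_pan []
skimmer [(array([ 0.3822, -0.3125
[... 728 characters left out ...]
shot': 2}
dip_station [(array([0.4382, 0.0088, 0.0015]), 0.8)]
hatchway [(array([ 0.4303, -0.0378,  0.1275]), 0.63)]
hatch_bar [(array([ 0.428 , -0.0545,  0.1692]), 0.7)]
solder_mid [(array([0.4461, 0.0075, 0.0578]), 0.6)]
solder_pan [(array([0.4404, 0.0104, 0.0458]), 0.48)]
skimmer [(array([ 0.3815, -0.3156,  0.0041]), 0.64), (array([0.4454, 0.0092, 0.0552]), 0.23)]
skimmer_grip [(array([ 0.3485, -0.3674,  0.0048]), 0.67), (array([ 0.5685, -0.315 , -0.0031]), 0.4)]
skimmer_bowl [(array([ 0.4252, -0.2492,  0.0071]), 0.7)]
solder_spool [(array([ 0.5713, -0.3185, -0.0024]), 0.62)]
flux_bottle [(array([ 0.4633,  0.2718, -0.0031]), 0.89)]
cot_jar []
timer [(array([0.3801, 0.249 , 0.0032]), 0.9)]
```

View pics/top1.png

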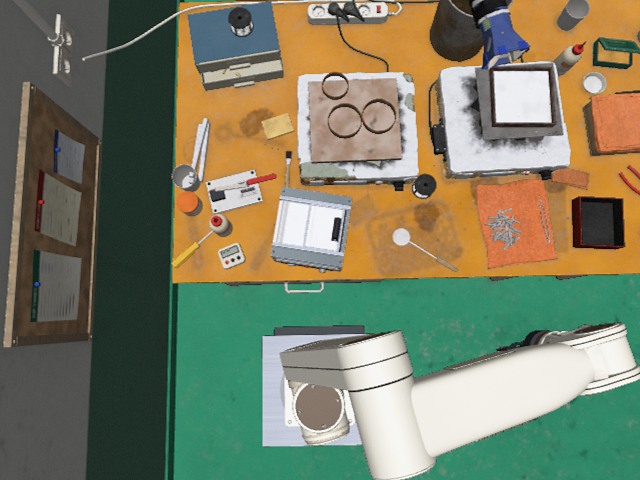

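View pics/side1.png

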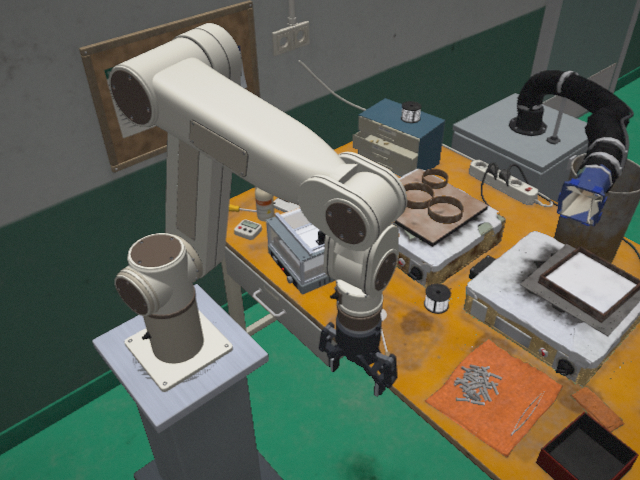

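The top view shows the station at about (312,228), turned by roughly -8°, with its bar at (336,231). The skimmer's bowl is at (401,236) and the grip end at (455,270). In the side view the gripper partly hides the skimmer.

Run:
```python
from h import *
c=camera("top")
H,W=c["depth"].shape
vv,uu=np.mgrid[:H,:W]; d=c["depth"]
P=np.stack([(uu-c["cx"])/c["fx"]*d,-(vv-c["cy"])/c["fy"]*d,-d,np.ones_like(d)],-1)@np.linalg.inv(c["camera_from_world"]).T
X,Y,Z=P[...,0],P[...,1],P[...,2]
reg=(abs(X-.44)<.16)&(abs(Y-.01)<.16)&(d>0)
print(np.histogram(Z[reg],bins=np.arange(-.01,.19,.01)))
for lo,hi in((.028,.05),(.117,.15),(.155,.18)):
    m=reg&(Z>lo)&(Z<hi)
    pts=np.stack([X[m],Y[m]],1).astype(np.float32)
    (cx,cy),(w,h),a=cv2.minAreaRect(pts*1000); print(lo,m.sum(),cx,cy,w,h,a,Z[m].mean())
# skimmer
reg=(X>.3)&(X<.46)&(Y<-.2)&(Y>-.42)&(d>0)
m=reg&(Z>.005)&(Z<.03); print(np.median(Z[reg]),m.sum())
hsv=cv2.cvtColor(c["frame"],cv2.COLOR_RGB2HSV)
print([hsv[v,u] for u,v in((401,236),(425,251),(448,266),(430,235))])
a=c["frame"][170:280,265:355]; b=c["frame"][215:285,380:470]
a=cv2.resize(a,None,fx=5,fy=5,interpolation=cv2.INTER_CUBIC)[:, :400+50]
b=cv2.resize(b,(350,272),interpolation=cv2.INTER_CUBIC)
out=np.zeros((550,800,3),np.uint8); out[:550,:450]=a; out[:272,450:]=b
cv2.imwrite("pics/crop1.png",out[:,:,::-1])
```

```text
(array([2522, 2449,   71,   47,  171,  171,   98,  197,  129,  110,  279,
        258,   61, 2540, 2154,  180,    4,   66,   28]), array([-0.01,  0.  ,  0.01,  0.02,  0.03,  0.04,  0.05,  0.06,  0.07,
        0.08,  0.09,  0.1 ,  0.11,  0.12,  0.13,  0.14,  0.15,  0.16,
        0.17,  0.18]))
0.028 360 471.5968017578125 -12.699295043945312 193.2279052734375 293.7546691894531 71.89311981201172 0.039557806931155765
0.117 4902 475.50103759765625 -5.1215972900390625 215.8062286376953 267.7816162109375 79.7014389038086 0.13026332368875848
0.155 97 429.18646240234375 -54.12543487548828 11.866903305053711 54.89146041870117 80.5145492553711 0.16809345517684715
-0.0008845926310065977 478
[array([165,   2, 218], dtype=uint8), array([150,   2, 211], dtype=uint8), array([ 17,  75, 166], dtype=uint8), array([ 16, 163, 174], dtype=uint8)]
```

View pics/crop1.png

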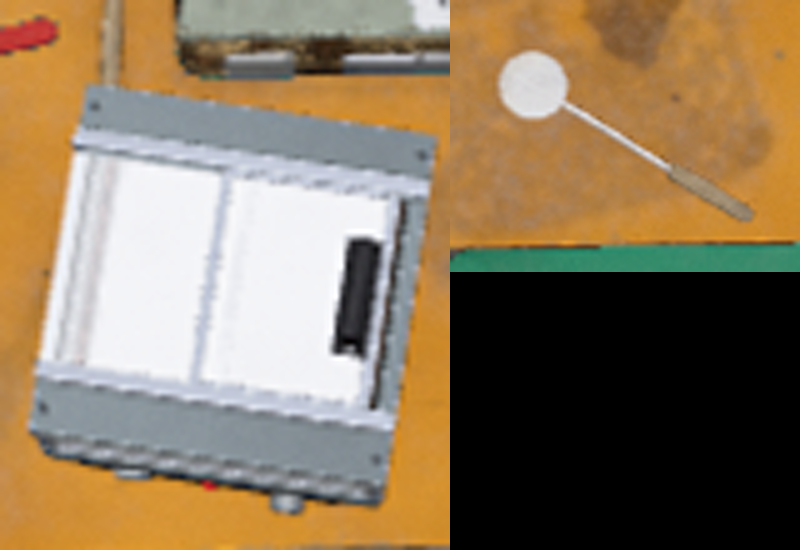

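The crop shows the hatch already a little open, with a dark gap to the right of it, and the bar tilted by about -9.5°. Next I'll refine the station pose and the skimmer axis.

```bash
cat > meas.py <<'E'
from h import *
c=camera("top")
H,W=c["depth"].shape
vv,uu=np.mgrid[:H,:W]; d=c["depth"]
P=np.stack([(uu-c["cx"])/c["fx"]*d,-(vv-c["cy"])/c["fy"]*d,-d,np.ones_like(d)],-1)@np.linalg.inv(c["camera_from_world"]).T
X,Y,Z=P[...,0],P[...,1],P[...,2]
E
python3 - <<'E'
from meas import *
reg=(d>0)&(Z>.115)&(Z<.145)&(np.hypot(X-.44,Y-.012)<.15)
pts=np.stack([X[reg],Y[reg]],1)
for yaw in (-8.5,-9,-9.5,-10):
    r=R.from_euler('z',yaw,degrees=True).as_matrix()[:2,:2]
    q=(pts-[.44,.012])@r
    print(yaw,np.percentile(q,[0.3,1,99,99.7],axis=0).T.round(4), (r@((np.percentile(q,.5,axis=0)+np.percentile(q,99.5,axis=0))/2)+[.44,.012]).round(4))
r,s,a=cv2.minAreaRect((pts*1000).astype(np.float32)); print(r,s,a)
hsv=cv2.cvtColor(c["frame"],cv2.COLOR_RGB2HSV)
# skimmer: low saturation pixels
m=((hsv[...,1]<110)&(X>.31)&(X<.47)&(Y<-.2)&(Y>-.42)&(abs(Z)<.03)).astype(np.uint8)
n,l,st,ce=cv2.connectedComponentsWithStats(m,connectivity=8); k=1+np.argmax(st[1:,4]); print(st[k])
v,u=np.nonzero(l==k)
Pw=np.array([px2w(c,a,b,None) for a,b in zip(u,v)])
# intersect with plane z=.006
C=np.linalg.inv(c["camera_from_world"])[:3,3]
Pw=C+(Pw-C)*((.006-C[2])/(Pw[:,2]-C[2]))[:,None]
# bowl: pixels w/ local thickness
dt=cv2.distanceTransform((l==k).astype(np.uint8),cv2.DIST_L2,5); i=np.unravel_index(dt.argmax(),dt.shape)
bc=px2w(c,i[1],i[0]); bm=np.hypot(Pw[:,0]-bc[0],Pw[:,1]-bc[1])<.03
b=Pw[bm].mean(0); h=Pw[np.hypot(Pw[:,0]-b[0],Pw[:,1]-b[1])>.04]
vec=cv2.fitLine(h[:,:2].astype(np.float32),cv2.DIST_L2,0,.01,.01).ravel()
ax=vec[:2]*np.sign(np.dot(vec[:2],b[:2]-vec[2:]))
t=(Pw[:,:2]-b[:2])@ax
print("bowl",b,"axis",ax,np.degrees(np.arctan2(ax[1],ax[0])),"extent",t.min(),t.max(),"perp bowl off",np.cross(ax,b[:2]-vec[2:]))
mid=b[:2]-ax*0.0815
print("grip pt (bowl-143.5)",b[:2]-.1435*ax,"from extents",b[:2]+ax*((t.min()+t.max())/2-.062))
for nme in("side",):
  pass
o=get_obs(); Rt=R.from_quat(o["tool_rot"]).as_matrix(); print(Rt.round(3))
E
```

```text
-8.5 [[-0.0952 -0.0933  0.0968  0.0986]
 [-0.0971 -0.0951  0.0951  0.0972]] [0.4418 0.0118]
-9 [[-0.0948 -0.0933  0.0967  0.0983]
 [-0.0967 -0.0951  0.0951  0.0971]] [0.4416 0.0118]
-9.5 [[-0.0946 -0.0934  0.0968  0.098 ]
 [-0.0965 -0.0951  0.0952  0.0967]] [0.4417 0.0117]
-10 [[-0.0947 -0.0935  0.0968  0.098 ]
 [-0.0965 -0.0952  0.0951  0.0965]] [0.4417 0.0117]
(442.338134765625, 11.793045043945312) (194.5279998779297, 195.50973510742188) 79.9708023071289
[392 228  66  44 440]
bowl [ 0.42492487 -0.24555618  0.006     ] axis [0.545928   0.83783209] 56.911897148731676 extent -0.1859378769646126 0.02665028161053059 perp bowl off 4.286830624180421e-05
grip pt (bowl-143.5) [ 0.3465842  -0.36578509] from extents [ 0.34759755 -0.3642299 ]
[[ 0.     0.243 -0.97 ]
 [-0.    -0.97  -0.243]
 [-1.     0.    -0.   ]]<stdin>:25: DeprecationWarning: Arrays of 2-dimensional vectors are deprecated. Use arrays of 3-dimensional vectors instead. (deprecated in NumPy 2.0)
```

```bash
cat >> h.py <<'E'
from scipy.linalg import expm, logm
SC=np.array([.442,.0118,0]); YAW=-9.7
SR=R.from_euler('z',YAW,degrees=True)
def st(x,y,z): return SC+SR.apply([x,y,z])      # station -> world, m
def inst(p): return SR.inv().apply(np.array(p)-SC)
def toolR(az,tilt=0):   # jaw azimuth deg, tilt: far end (-tool z) down, deg
    a=np.radians(az); y=np.array([np.cos(a),np.sin(a),0]); x=np.array([0,0,-1.]); M=np.stack([x,y,np.cross(x,y)],1)
    return R.from_matrix(M)*R.from_rotvec([0,-np.radians(tilt),0])
def row(p0,R0,p1,R1,N,dec=(1,4)):
    T=np.eye(4); T[:3,:3]=(R0.inv()*R1).as_matrix(); T[:3,3]=R0.inv().apply(np.array(p1)-p0)*1000
    S=expm(np.real(logm(T))/N); rv=R.from_matrix(S[:3,:3]).as_rotvec()
    print(N,"x",np.r_[S[:3,3].round(dec[0]),rv.round(dec[1])].tolist())
def now():
    o=get_obs(); return o,np.array(o["eef_pos"]),R.from_quat(o["tool_rot"])
def stat():
    o,p,r=now(); y=r.apply([0,1,0]); a=-r.apply([0,0,1])
    print("t",o["clock"].round(2),"p",p.round(4),"station mm",(inst(p)*1000).round(1),"jaw az",np.degrees(np.arctan2(y[1],y[0])).round(2),"tilt",np.degrees(np.arcsin(-a[2])).round(2),"F",np.round(o["ft_force"],2),"w",round(float(o["grip_width"]),4),"q",np.round(o["joint_pos"],3))
E
python3 - <<'E'
from h import *
o,p,r=now()
row(p,r,st(-.0015,-.105,.23),toolR(-9.7),18)
E
```

```text
18 x [0.1, -3.7, -28.9, -0.0642, 0.0, -0.0]
```

Request:
play_rows --pt "0.1 -3.7 -28.9 -0.0642 0 0 1" --pt "0.1 -3.7 -28.9 -0.0642 0 0 1" --pt "0.1 -3.7 -28.9 -0.0642 0 0 1" --pt "0.1 -3.7 -28.9 -0.0642 0 0 1" --pt "0.1 -3.7 -28.9 -0.0642 0 0 1" --pt "0.1 -3.7 -28.9 -0.0642 0 0 1" --pt "0.1 -3.7 -28.9 -0.0642 0 0 1" --pt "0.1 -3.7 -28.9 -0.0642 0 0 1" --pt "0.1 -3.7 -28.9 -0.0642 0 0 1" --pt "0.1 -3.7 -28.9 -0.0642 0 0 1" --pt "0.1 -3.7 -28.9 -0.0642 0 0 1" --pt "0.1 -3.7 -28.9 -0.0642 0 0 1" --pt "0.1 -3.7 -28.9 -0.0642 0 0 1" --pt "0.1 -3.7 -28.9 -0.0642 0 0 1" --pt "0.1 -3.7 -28.9 -0.0642 0 0 1" --pt "0.1 -3.7 -28.9 -0.0642 0 0 1" --pt "0.1 -3.7 -28.9 -0.0642 0 0 1" --pt "0.1 -3.7 -28.9 -0.0642 0 0 1" --pt "0 0 0 0 0 0 1" --pt "0 0 0 0 0 0 1"

```text
clock: 3.07
eef_pos: [0.4227, -0.0896, 0.2296]
tool_rot: [-0.54, -0.457, 0.54, -0.457]
ft_force: [0.5, -0.0, -0.3]
grip_width: -0.0002
```

Run:
```python
from h import *
stat()
o,p,r=now()
row(p,r,st(-.0015,-.105,.150),toolR(-9.7),4)
c=camera("top"); print([(x["centre"],x["confidence"]) for x in pinpoint("skimmer_grip",c)+pinpoint("skimmer_bowl",c)])
```

```text
Traceback (most recent call last):
  File "h.py", line 27, in stat
    print("t",o["clock"].round(2),"p",p.round(4),"station mm",(inst(p)*1000).round(1),"jaw az",np.degrees(np.arctan2(y[1],y[0])).round(2),"tilt",np.degrees(np.arcsin(-a[2])).round(2),"F",np.round(o["ft_force"],2),"w",round(float(o["grip_width"]),4),"q",np.round(o["joint_pos"],3))
              ^^^^^^^^^^^^^^^^
AttributeError: 'float' object has no attribute 'round'
```

```bash
sed -i 's/o\["clock"\].round(2)/round(float(o["clock"]),2)/' h.py
python3 - <<'E'
from h import *
stat()
E
```

```text
t 3.07 p [ 0.4227 -0.0896  0.2296] station mm [  -2.  -103.3  229.6] jaw az -9.53 tilt 0.02 F [ 0.45 -0.05 -0.29] w -0.0002 q [-0.209  0.107 -0.163  1.301 -0.     1.528]
```

Request:
play_rows --pt "20 0 0 0 0 0 1" --pt "20 0 0 0 0 0 1" --pt "20 0 0 0 0 0 1" --pt "19.5 0 0 0 0 0 1" --pt "0 0 -6 0 0 0 1" --pt "0 0 -6 0 0 0 1" --pt "0 0 -4 0 0 0 1" --pt "0 0 -4 0 0 0 1" --pt "0 0 -5 0 0 0 1" --pt "0 0 -5 0 0 0 1" --pt "0 0 -5 0 0 0 1" --pt "0 0 -5 0 0 0 1" --pt "0 0 -5 0 0 0 1" --pt "0 0 -5 0 0 0 1" --pt "0 0 -5 0 0 0 1" --pt "0 0 -5 0 0 0 1"

```text
clock: 4.4
eef_pos: [0.4327, -0.0312, 0.15]
tool_rot: [-0.54, -0.456, 0.541, -0.456]
ft_force: [1.2, -2.3, 0.2]
grip_width: 0.0002
```

Run:
```python
from h import *
stat()
c=camera("side"); save(c,"side2")
print([(inst(x["centre"])*1000,x["confidence"]) for x in pinpoint("hatch_bar",c)])
```

```text
t 4.4 p [ 0.4327 -0.0312  0.15  ] station mm [ -2.  -43.9 150. ] jaw az -9.7 tilt 0.0 F [ 1.23 -2.31  0.23] w 0.0002 q [-0.072  0.168 -0.308  1.095 -0.     1.668]
[(array([  1.20791458, -29.61994163, 167.7       ]), 0.71), (array([ -30.12808928, -389.95121264,    8.        ]), 0.61)]
```

Request:
play_rows --pt "0 0 -4 0 0 0 1" --pt "0 0 -4 0 0 0 1" --pt "0 0 -4 0 0 0 1" --pt "0 0 -4 0 0 0 1" --pt "0 0 -4 0 0 0 1" --pt "0 0 -3 0 0 0 1" --pt "0 0 -2 0 0 0 1" --pt "0 0 0 0 0 0 1"

```text
clock: 5.17
eef_pos: [0.4369, -0.0064, 0.1499]
tool_rot: [0.54, 0.456, -0.54, 0.456]
ft_force: [-0.8, -0.9, 0.3]
grip_width: -0.0001
```

Request:
play_rows --pt "0 0 -2 0 0 0 1" --pt "0 0 -2 0 0 0 1"

```text
clock: 5.33
eef_pos: [0.4375, -0.0031, 0.15]
tool_rot: [-0.541, -0.456, 0.541, -0.456]
ft_force: [-1.5, -1.6, -0.4]
grip_width: -0.0002
```

Run:
```python
from meas import *
stat()
# bar top in depth
q=(np.stack([X,Y,Z],-1)-SC)@SR.as_matrix()
m=(d>0)&(q[...,2]>.158)&(q[...,2]<.174)&(abs(q[...,0])<.05)&(abs(q[...,1])<.1)
print(m.sum(), q[m].mean(0)*1000, np.percentile(q[m],[2,98],axis=0)*1000)
```

```text
t 5.38 p [ 0.4376 -0.0028  0.15  ] station mm [ -1.9 -15.1 150. ] jaw az -9.7 tilt -0.01 F [ 0.04 -0.4  -0.27] w -0.0001 q [-0.007  0.175 -0.3    1.097  0.     1.734]<stdin>:6: RuntimeWarning: Mean of empty slice.
  ret = um.true_divide(
Traceback (most recent call last):
IndexError: index -1 is out of bounds for axis 0 with size 0
```

Request:
play_rows --pt "0 0 -1.5 0 0 0 1" --pt "0 0 -1.5 0 0 0 1" --pt "0 0 0 0 0 0 1"

```text
clock: 5.63
eef_pos: [0.4381, 0.0001, 0.15]
tool_rot: [0.541, 0.456, -0.54, 0.456]
ft_force: [0.6, -0.7, 0.4]
grip_width: 0.0001
```

Request:
play_rows --pt "0 0 -1.5 0 0 0 1" --pt "0 0 0 0 0 0 1"

```text
clock: 5.8
eef_pos: [0.4382, 0.0007, 0.1501]
tool_rot: [-0.54, -0.455, 0.541, -0.456]
ft_force: [-0.7, -4.3, -0.0]
grip_width: -0.0001
```

Request:
play_rows --pt "0 0 5 0 0 0 1" --pt "0 0 15 0 0 0 1" --pt "-15 0 20 0 0 0 1" --pt "-25 0 25 0 0 0 1" --pt "-25 0 25 0 0 0 0.2" --pt "0 0 0 0 0 0 0.2" --pt "0 0 0 0 0 0 0.2"

```text
clock: 6.38
eef_pos: [0.4243, -0.0883, 0.2165]
tool_rot: [0.542, 0.454, -0.54, 0.456]
ft_force: [-0.2, -1.0, -0.3]
grip_width: 0.034
```

Run:
```python
from h import *
stat()
o,p,r=now()
row(p,r,[.347,-.3655,.09],toolR(-33.1),14)
```

```text
t 6.38 p [ 0.4243 -0.0883  0.2165] station mm [  -0.5 -101.7  216.5] jaw az -9.86 tilt -0.07 F [-0.16 -1.04 -0.28] w 0.034 q [-2.060e-01  1.130e-01 -1.900e-01  1.263e+00  1.000e-03  1.537e+00]
14 x [9.0, 1.8, 20.6, 0.029, -0.0001, -0.0003]
```

Request:
play_rows --pt "9 1.8 20.6 0.029 0 0 0.2" --pt "9 1.8 20.6 0.029 0 0 0.2" --pt "9 1.8 20.6 0.029 0 0 0.2" --pt "9 1.8 20.6 0.029 0 0 0.2" --pt "9 1.8 20.6 0.029 0 0 0.2" --pt "9 1.8 20.6 0.029 0 0 0.2" --pt "9 1.8 20.6 0.029 0 0 0.2" --pt "9 1.8 20.6 0.029 0 0 0.2" --pt "9 1.8 20.6 0.029 0 0 0.2" --pt "9 1.8 20.6 0.029 0 0 0.2" --pt "9 1.8 20.6 0.029 0 0 0.2" --pt "9 1.8 20.6 0.029 0 0 0.2" --pt "9 1.8 20.6 0.029 0 0 0.2" --pt "9 1.8 20.6 0.029 0 0 0.2" --pt "0 0 0 0 0 0 0.2"

```text
clock: 7.63
eef_pos: [0.3444, -0.3649, 0.086]
tool_rot: [-0.621, -0.338, 0.622, -0.335]
ft_force: [0.6, 0.6, -1.1]
grip_width: 0.0341
```

```bash
cat > bar.py <<'E'
from meas import *
stat()
q=(np.stack([X,Y,Z],-1)-SC)@SR.as_matrix()
m=(d>0)&(q[...,2]>.155)&(q[...,2]<.176)&(abs(q[...,0])<.05)&(abs(q[...,1])<.1)
print(m.sum(), q[m].mean(0)*1000, np.percentile(q[m],[2,98],axis=0).round(4)*1000)
E
python3 - <<'E'
from bar import *
print([(inst(x["centre"])*1000,x["confidence"]) for x in pinpoint("hatch_bar",c)])
o,p,r=now(); row(p,r,[.347,-.3655,.001],toolR(-33.1),6)
s=camera("side"); save(s,"side3"); 
out=np.hstack([cv2.resize(s["frame"][180:420,210:450],(400,400)),cv2.resize(c["frame"][170:290,265:385],(400,400))]); cv2.imwrite("pics/m3.png",out[:,:,::-1])
E
```

```text
t 7.68 p [ 0.3451 -0.3637  0.0868] station mm [ -32.3 -386.4   86.8] jaw az -33.05 tilt -0.11 F [-0.03  0.88  0.41] w 0.0342 q [-8.120e-01  3.590e-01 -2.310e-01  9.860e-01  1.000e-03  1.335e+00]
98 [ -1.20183899   6.0102228  168.02810586] [[-27.6   0.2 161.3]
 [ 26.4  11.9 173.6]]
[(array([ -0.87443552,   8.67671381, 155.7       ]), 0.79)]
6 x [14.4, 0.4, 0.2, 0.0004, -0.0003, 0.0005]
```

View pics/m3.png

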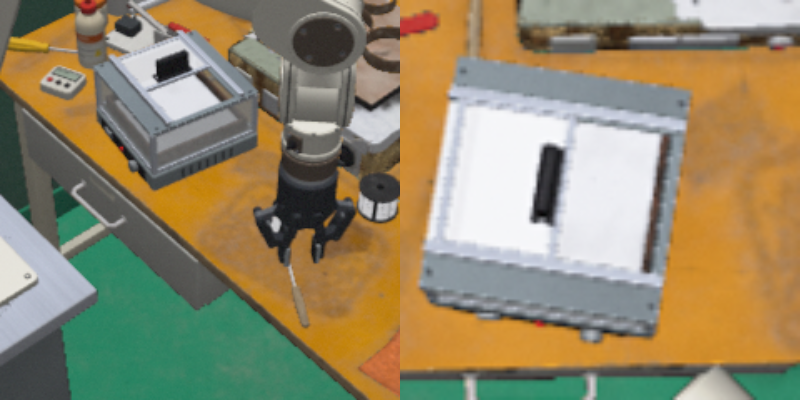

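Request:
play_rows --pt "14 0.4 0.2 0 0 0 0.2" --pt "14 0.4 0.2 0 0 0 0.2" --pt "14 0.4 0.2 0 0 0 0.2" --pt "14 0.4 0.2 0 0 0 0.2" --pt "14 0.4 0.2 0 0 0 0.2" --pt "7 0 0 0 0 0 0.2" --pt "5 0 0 0 0 0 0.2" --pt "0 0 0 0 0 0 0.2"

```text
clock: 8.45
eef_pos: [0.3474, -0.3652, 0.0064]
tool_rot: [-0.621, -0.339, 0.621, -0.337]
ft_force: [0.2, 0.4, -0.8]
grip_width: 0.0342
```

Run:
```python
from h import *
stat(); o,p,r=now(); print(r.inv().apply(np.array([.347,-.3655,.001])-p)*1000)
s=camera("side"); cv2.imwrite("pics/m4.png",cv2.resize(s["frame"][280:400,250:390],(700,600),interpolation=cv2.INTER_CUBIC)[:,:,::-1])
```

```text
t 8.45 p [ 0.3474 -0.3652  0.0064] station mm [ -29.7 -387.5    6.4] jaw az -32.88 tilt -0.04 F [ 0.23  0.38 -0.78] w 0.0342 q [-0.81   0.465 -0.317  0.79   0.     1.334]
[ 5.39636067 -0.20938287  0.49130711]
```

View pics/m4.png

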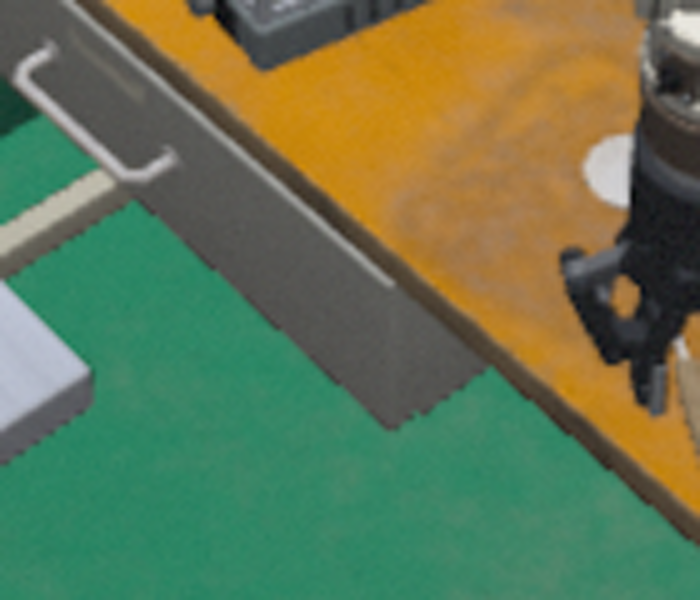

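The crop cuts off the right finger. It does show the grip just inside the left one, at (690,390), so the jaws straddle it. Now I'll go down the last few millimetres and close.

Request:
play_rows --pt "3 0 0.4 0 0 0 0.2" --pt "2 0 0 0 0 0 0.2" --pt "0 0 0 0 0 0 1" --pt "0 0 0 0 0 0 1" --pt "0 0 0 0 0 0 1" --pt "0 0 0 0 0 0 1" --pt "0 0 0 0 0 0 1" --pt "0 0 0 0 0 0 1" --pt "0 0 0 0 0 0 1" --pt "0 0 0 0 0 0 1"

```text
clock: 9.33
eef_pos: [0.3472, -0.3669, 0.0023]
tool_rot: [0.621, 0.337, -0.621, 0.338]
ft_force: [-1.0, 0.4, 4.7]
grip_width: 0.0106
```

Request:
play_rows --pt "-5 0 0 0 0 0 1" --pt "-10 0 0 0 0 0 1" --pt "-20 0 0 0 0 0 1" --pt "-25 0 0 0 0 0 1" --pt "-25 0 0 0 0 0 1" --pt "-25 0 0 0 0 0 1" --pt "-25 0 0 0 0 0 1" --pt "-25 0 0 0 0 0 1" --pt "-25 0 0 0 0 0 1" --pt "-25 0 0 0 0 0 1" --pt "0 0 0 0 0 0 1"

```text
clock: 10.25
eef_pos: [0.3491, -0.3688, 0.2181]
tool_rot: [0.622, 0.334, -0.62, 0.341]
ft_force: [-0.7, -0.3, 1.0]
grip_width: 0.0109
```

```bash
cat > sk.py <<'E'
from h import *
stat()
for n in("side","top"):
    c=camera(n); save(c,n+str(c["shot"])); print(n,c["shot"])
    for t in("skimmer","skimmer_grip","skimmer_bowl"):
        for x in pinpoint(t,c)[:2]: print(t,np.round(x["centre"],4),round(x["confidence"],2),"st",(inst(x["centre"])*1000).round(1))
E
python3 sk.py
```

```text
t 10.25 p [ 0.3491 -0.3688  0.2181] station mm [ -27.4 -390.8  218.1] jaw az -32.97 tilt 0.14 F [-0.75 -0.29  1.02] w 0.0109 q [-0.813  0.254 -0.012  1.294  0.     1.333]
side 10
skimmer [4.381e-01 9.300e-03 1.000e-04] 0.53 st [-3.4 -3.1  0.1]
skimmer_grip [ 0.3515 -0.3702  0.2239] 0.71 st [ -24.8 -391.8  223.9]
skimmer_bowl [ 0.4289 -0.2522  0.2222] 0.63 st [  31.6 -262.4  222.2]
top 11
skimmer [ 0.3807 -0.3157  0.2105] 0.82 st [  -5.2 -333.1  210.5]
skimmer_grip [ 0.3466 -0.3676  0.2145] 0.66 st [ -30.1 -390.   214.5]
skimmer_bowl [ 0.4217 -0.2448  0.2132] 0.58 st [  23.2 -256.4  213.2]
```

Run:
```python
import cv2,numpy as np
a=cv2.imread("pics/side10.png"); b=cv2.imread("pics/top11.png")
out=np.hstack([cv2.resize(a[150:300,300:450],(400,400),interpolation=cv2.INTER_CUBIC),cv2.resize(b[190:310,370:490],(400,400),interpolation=cv2.INTER_CUBIC)]); cv2.imwrite("pics/m5.png",out)
```

```text
(no output)
```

View pics/m5.png

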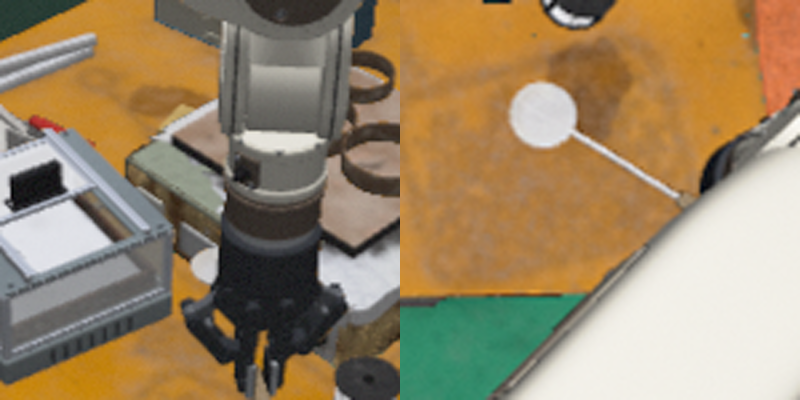

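```bash
cat > bowl.py <<'E'
from meas import *
def bowl(guess,rad=.035,zt=.03):
    hsv=cv2.cvtColor(c["frame"],cv2.COLOR_RGB2HSV)
    m=(d>0)&(np.hypot(X-guess[0],Y-guess[1])<rad)&(abs(Z-guess[2])<zt)&(hsv[...,1]<60)
    pts=P[m][:,:3]; ctr=np.median(pts,0); U,S,Vt=np.linalg.svd(pts-pts.mean(0),full_matrices=False)
    n=Vt[2]*np.sign(Vt[2][2]); mm=(pts.min(0)+pts.max(0))/2
    return m.sum(),pts.mean(0),mm,n
E
python3 - <<'E'
from bowl import *
k,ctr,mm,n=bowl([.4255,-.2475,.215]); print(k,ctr.round(4),mm.round(4),"normal",n.round(3))
o,p,r=now(); print("bowl in tool mm",r.inv().apply(ctr-p)*1000,"normal in tool",r.inv().apply(n).round(3)); stat()
E
```

```text
305 [ 0.4255 -0.2465  0.2128] [ 0.4254 -0.2474  0.2134] normal [0.046 0.026 0.999]
bowl in tool mm [  -1.79373397    0.95256388 -143.32695541] normal in tool [-0.999  0.023 -0.047]
t 10.7 p [ 0.3467 -0.3662  0.211 ] station mm [ -30.2 -388.7  211. ] jaw az -32.97 tilt -0.03 F [-0.8  -1.   -1.24] w 0.0105 q [-0.813  0.261 -0.022  1.29   0.     1.333]
```

```bash
cat > plan.py <<'E'
from h import *
B=np.array([-.0018,.001,-.1433]); TH=35
def tcp(bx,by,bz,th=TH): 
    r=toolR(-9.7,th); return st(bx,by,bz)-r.apply(B),r
E
python3 - <<'E'
from plan import *
stat(); o,p,r=now()
th=np.radians(TH); back=.135
p1,r1=tcp(0,-back*np.cos(th),.094+back*np.sin(th))
print("pre bowl",-back*np.cos(th),.094+back*np.sin(th),"tcp",p1,inst(p1))
N=14; row(p,r,p1,r1,N)
T0=np.eye(4);T0[:3,:3]=r.as_matrix();T0[:3,3]=p;T1=np.eye(4);T1[:3,:3]=r1.as_matrix();T1[:3,3]=p1
L=np.real(logm(np.linalg.inv(T0)@T1))
for t in np.linspace(0,1,8):
    M=T0@expm(L*t); print((inst(M[:3,:3]@B+M[:3,3])*1000).round(),(inst(M[:3,3])*1000).round())
E
```

```text
t 10.7 p [ 0.3467 -0.3662  0.211 ] station mm [ -30.2 -388.7  211. ] jaw az -32.97 tilt -0.03 F [-0.8  -1.   -1.24] w 0.0105 q [-0.813  0.261 -0.022  1.29   0.     1.333]
pre bowl -0.1105855259790139 0.1714328189073912 tcp [ 0.40242982 -0.21376002  0.25215185] [-0.001      -0.22900245  0.25215185]
14 x [-6.2, -0.3, -10.5, -0.0281, -0.0431, 0.009]
[  27. -257.  213.] [ -30. -389.  211.]
[  27. -235.  212.] [ -23. -369.  223.]
[  26. -212.  210.] [ -16. -347.  233.]
[  23. -190.  206.] [ -11. -325.  241.]
[  19. -169.  200.] [  -6. -302.  247.]
[  14. -148.  192.] [  -3. -278.  251.]
[   8. -129.  182.] [  -1. -253.  253.]
[   0. -111.  171.] [  -1. -229.  252.]
```

Request:
play_rows --pt "-6.2 -0.3 -10.5 -0.0281 -0.0431 0.009 1" --pt "-6.2 -0.3 -10.5 -0.0281 -0.0431 0.009 1" --pt "-6.2 -0.3 -10.5 -0.0281 -0.0431 0.009 1" --pt "-6.2 -0.3 -10.5 -0.0281 -0.0431 0.009 1" --pt "-6.2 -0.3 -10.5 -0.0281 -0.0431 0.009 1" --pt "-6.2 -0.3 -10.5 -0.0281 -0.0431 0.009 1" --pt "-6.2 -0.3 -10.5 -0.0281 -0.0431 0.009 1" --pt "-6.2 -0.3 -10.5 -0.0281 -0.0431 0.009 1" --pt "-6.2 -0.3 -10.5 -0.0281 -0.0431 0.009 1" --pt "-6.2 -0.3 -10.5 -0.0281 -0.0431 0.009 1" --pt "-6.2 -0.3 -10.5 -0.0281 -0.0431 0.009 1" --pt "-6.2 -0.3 -10.5 -0.0281 -0.0431 0.009 1" --pt "-6.2 -0.3 -10.5 -0.0281 -0.0431 0.009 1" --pt "-6.2 -0.3 -10.5 -0.0281 -0.0431 0.009 1" --pt "0 0 0 0 0 0 1" --pt "0 0 0 0 0 0 1" --pt "0 0 0 0 0 0 1"

```text
clock: 12.12
eef_pos: [0.4028, -0.2148, 0.2532]
tool_rot: [-0.353, -0.297, 0.678, -0.573]
ft_force: [-0.6, 0.6, -0.8]
grip_width: 0.0104
```

Run:
```python
from plan import *
from bowl import *
stat(); o,p,r=now(); g=p+r.apply(B); print("pred bowl st",inst(g)*1000)
k,ctr,mm,n=bowl(g); print(k,"bowl st",inst(ctr)*1000,inst(mm)*1000,"normal st",SR.inv().apply(n).round(3)); print("in tool",r.inv().apply(ctr-p)*1000,r.inv().apply(n).round(3))
s=camera("side")
for cc in(c,s):
  for x in pinpoint("skimmer_bowl",cc)[:1]+pinpoint("skimmer_grip",cc)[:1]: print(inst(x["centre"])*1000,x["confidence"])
u,v=map(int,w2px(c,g)); u2,v2=map(int,w2px(s,g)); print(u,v,u2,v2)
f=lambda im,u,v:cv2.resize(im["frame"][v-80:v+80,u-80:u+80],(400,400),interpolation=cv2.INTER_CUBIC)
cv2.imwrite("pics/m6.png",np.hstack([f(s,u2,v2),f(c,u,v)])[:,:,::-1])
```

```text
t 12.17 p [ 0.4027 -0.2151  0.2534] station mm [  -0.5 -230.3  253.4] jaw az -9.73 tilt 35.06 F [ 0.61  0.35 -0.19] w 0.011 q [-0.1    0.138 -0.21   1.269 -0.61   1.656]
pred bowl st [   0.74234619 -111.972656    172.59204052]Traceback (most recent call last):
  File "<stdin>", line 4, in <module>
  File "bowl.py", line 6, in bowl
    n=Vt[2]*np.sign(Vt[2][2]); mm=(pts.min(0)+pts.max(0))/2
      ~~^^^
IndexError: index 2 is out of bounds for axis 0 with size 1
```

```bash
cat > chk.py <<'E'
from plan import *
import sys
stat(); o,p,r=now(); g=p+r.apply(B); print("pred bowl st",inst(g)*1000)
c=camera("top"); s=camera("side")
for cc in(c,s):
  for t in("skimmer_bowl","skimmer_grip"):
    for x in pinpoint(t,cc)[:2]: print(t,(inst(x["centre"])*1000).round(1),round(x["confidence"],2),"in tool",(r.inv().apply(x["centre"]-p)*1000).round(1))
u,v=map(int,w2px(c,g)); u2,v2=map(int,w2px(s,g)); print("px",u,v,u2,v2)
f=lambda im,u,v:cv2.resize(im["frame"][v-60:v+60,u-60:u+60],(400,400),interpolation=cv2.INTER_CUBIC)
cv2.imwrite("pics/%s.png"%sys.argv[1],np.hstack([f(s,u2,v2),f(c,u,v)])[:,:,::-1])
E
python3 chk.py m6
```

```text
t 12.17 p [ 0.4027 -0.2151  0.2534] station mm [  -0.5 -230.3  253.4] jaw az -9.73 tilt 35.06 F [ 0.61  0.35 -0.19] w 0.011 q [-0.1    0.138 -0.21   1.269 -0.61   1.656]
pred bowl st [   0.74234619 -111.972656    172.59204052]
skimmer_grip [ 181.7 -300.6    4.4] 0.69 in tool [244.5 181.7 -85.8]
skimmer_grip [   2.9 -227.2  256.5] 0.54 in tool [-4.3  3.4 -0.8]
skimmer_bowl [   1.3 -111.8  174.5] 0.67 in tool [  -3.5    1.5 -142.4]
skimmer_grip [  -0.3 -113.9  174.1] 0.56 in tool [-1.900e+00 -1.000e-01 -1.409e+02]
skimmer_grip [   4.  -227.3  255.7] 0.48 in tool [-3.6  4.4 -1.2]
px 353 228 337 235
```

View pics/m6.png

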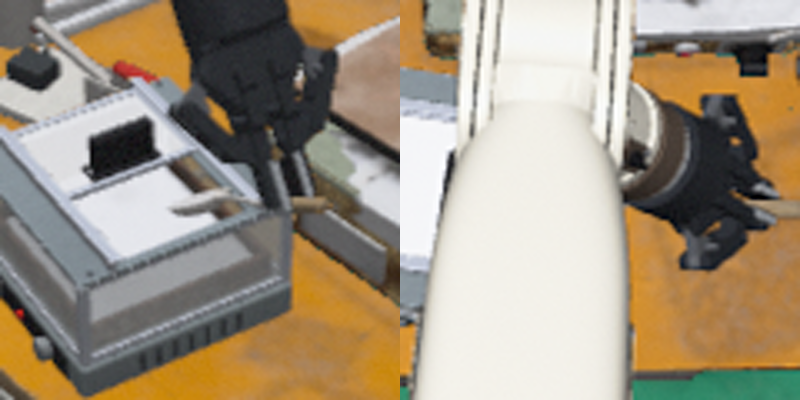

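The side view shows the bowl tipped down at (200,205) in its crop, over the right edge of the guard. The bowl measured in the tool frame agrees with the prediction to about 2 mm. Now I'll insert along the shank.

Request:
play_rows --pt "0 0 -10 0 0 0 1" --pt "0 0 -10 0 0 0 1" --pt "0 0 -10 0 0 0 1" --pt "0 0 -10 0 0 0 1" --pt "0 0 -10 0 0 0 1" --pt "0 0 -10 0 0 0 1" --pt "0 0 -10 0 0 0 1" --pt "0 0 0 0 0 0 1" --pt "0 0 0 0 0 0 1"

```text
clock: 13.22
eef_pos: [0.4125, -0.1577, 0.2127]
tool_rot: [-0.352, -0.297, 0.678, -0.573]
ft_force: [-0.2, 0.7, -1.3]
grip_width: 0.0107
```

```bash
python3 chk.py m7
```

```text
t 13.22 p [ 0.4125 -0.1577  0.2127] station mm [  -0.5 -172.   212.7] jaw az -9.58 tilt 35.11 F [-0.25  0.73 -1.34] w 0.0107 q [ 0.033  0.203 -0.245  1.261 -0.599  1.814]
pred bowl st [  0.24219583 -53.76024538 131.73352815]
skimmer_grip [  -2.2 -171.3  214.5] 0.48 in tool [-1.9 -1.6  0.5]
skimmer_bowl [  1.1 -53.3 134.2] 0.48 in tool [  -4.1    1.9 -142.3]
skimmer_grip [ 1.000e-01 -1.698e+02  2.174e+02] 0.69 in tool [-5.1  0.7  0.9]
px 331 228 325 235
```

Clear so far, with no contact force. Continuing.

Request:
play_rows --pt "0 0 -9 0 0 0 1" --pt "0 0 -9 0 0 0 1" --pt "0 0 -9 0 0 0 1" --pt "0 0 -9 0 0 0 1" --pt "0 0 -9 0 0 0 1" --pt "0 0 -9 0 0 0 1" --pt "0 0 -7 0 0 0 1" --pt "0 0 -5 0 0 0 1" --pt "0 0 0 0 0 0 1" --pt "0 0 0 0 0 0 1" --pt "0 0 0 0 0 0 1" --pt "0 0 0 0 0 0 1"

```text
clock: 14.52
eef_pos: [0.4216, -0.1052, 0.1755]
tool_rot: [-0.353, -0.297, 0.678, -0.573]
ft_force: [0.3, 0.1, -1.1]
grip_width: 0.0101
```

```bash
python3 chk.py m8
```

```text
t 14.52 p [ 0.4216 -0.1052  0.1755] station mm [  -0.4 -118.8  175.5] jaw az -9.69 tilt 35.08 F [ 0.29  0.07 -1.11] w 0.0101 q [ 0.147  0.279 -0.255  1.251 -0.578  1.952]
pred bowl st [ 0.72129768 -0.45441641 94.57697665]
skimmer_grip [   1.3 -115.1  176.5] 0.66 in tool [-2.9  1.7 -2.4]
skimmer_grip [ 183.1 -303.6    2.3] 0.47 in tool [248.3 183.1  51.6]
skimmer_bowl [-1.3 -1.  98.7] 0.51 in tool [  -4.8   -1.1 -140.4]
skimmer_bowl [ 1.6 -3.  55.6] 0.29 in tool [  31.5    1.8 -163.6]
skimmer_grip [   1.6 -114.6  181. ] 0.7 in tool [-6.9  2.1 -0.3]
px 312 227 315 235
```

View pics/m8.png

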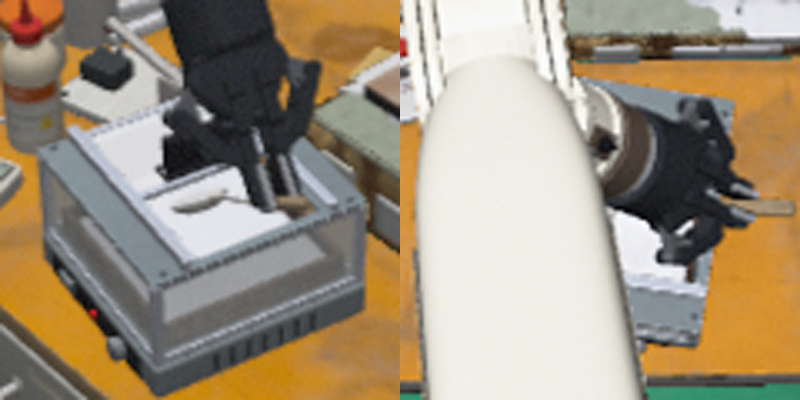

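Request:
play_rows --pt "1.2 0 -0.9 0 0 0 1" --pt "0 0 0 0 0 0 1" --pt "0 0 0 0 0 0 1" --pt "0 0 0 0 0 0 1"

```text
clock: 15.15
eef_pos: [0.4215, -0.1049, 0.1736]
tool_rot: [-0.353, -0.297, 0.678, -0.573]
ft_force: [-0.5, 0.2, -1.6]
grip_width: 0.0105
```

Run:
```python
from plan import *
stat(); o,p,r=now(); print("bowl st",inst(p+r.apply(B))*1000)
s=camera("side"); c=camera("top")
for t in("hatch_bar","skimmer_bowl","solder_spool","flux_bottle","timer","cot_jar"):
  print(t,[((inst(x["centre"])*1000).round(1) if t[:2] in("ha","sk") else np.round(x["centre"],4),round(x["confidence"],2)) for q in(s,c) for x in pinpoint(t,q)[:1]])
stat(); print(job_done())
```

```text
t 15.15 p [ 0.4215 -0.1049  0.1736] station mm [  -0.5 -118.5  173.6] jaw az -9.66 tilt 35.09 F [-0.54  0.18 -1.56] w 0.0105 q [ 0.148  0.281 -0.257  1.247 -0.578  1.952]
bowl st [ 0.49874469 -0.22055645 92.74504421]
hatch_bar [(array([ -1.2,   2.8, 163.9]), 0.93)]
skimmer_bowl [(array([  3.3, -69.1, 137.5]), 0.74)]
solder_spool [(array([ 0.5682, -0.3186, -0.002 ]), 0.85), (array([ 0.5702, -0.3161,  0.0012]), 0.66)]
flux_bottle [(array([ 0.4604,  0.2704, -0.0026]), 0.63), (array([ 0.466 ,  0.2702, -0.0005]), 0.84)]
timer [(array([ 0.3828,  0.2482, -0.0007]), 0.65), (array([3.798e-01, 2.423e-01, 3.000e-04]), 0.97)]
cot_jar [(array([0.5322, 0.3626, 0.0025]), 0.78), (array([5.281e-01, 3.655e-01, 1.000e-04]), 0.71)]
t 15.85 p [ 0.4215 -0.1049  0.1737] station mm [  -0.5 -118.5  173.7] jaw az -9.66 tilt 35.08 F [ 0.79  0.18 -1.46] w 0.0106 q [ 0.148  0.281 -0.257  1.247 -0.578  1.952]
the job is handed in; nothing more can be done
None
```

The job is handed in, at about 16 s of the 54 s. The hatch is open and the skimmer is held by its wooden grip, tipped 35°, with its bowl inside the guard over the middle of the pan.

- **Hatch:** I pushed the bar with shut fingers until the force rose to about 4 N, against 1.2 N of sliding friction. The depth image then put the bar at station y = +6.0 mm, where fully open is +6.5 mm. In the last check the network put it at +2.8 mm in a view where the gripper stood close to the bar. That is within its usual error, and nothing had touched the bar since.
- **Bowl:** From the arm pose and the grasp I measured, it is at station (0, 0, 93) mm, about 39 mm above the solder. Just before a final 1.5 mm lowering, the network read the bowl centre about 4 mm higher than my figure.
- **Failed check:** The very last bowl reading from the network, at (3, -69, 138) mm, disagrees with this. I took it as a false detection on the shank, because the previous picture showed the bowl where I expected it. I did not look again before handing in.
- **Grip:** The opening stayed steady at 10 to 11 mm, although the grip is listed as 14 mm wide. The fingertips probably hold a narrower part of it. The skimmer did not turn in the hand when I tipped it.
- **Clearances:** The wrist force stayed at about 1.5 N, which is noise, from insertion to hand-in, so I saw no sign of contact with pan or guard.
- **Bystanders:** The spool, bottle, jar and timer read where they stood at the start, within the network's error.

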